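# Spot a bearing plate under the marking press

## Task

Slide the bored aluminium plate along the bed of the marking press, without lifting it off the bed, until it lies flush along the fence with its scribed circle right under the punch tip. Then push the punch's black knob down so that the tip presses on the plate inside the circle (never on the plate outside it), and let the punch spring back up. Leave the plate in place and do not disturb the other things on the bench.

Things in the scene. Friction and masses are not known exactly. Their poses are not given: they have to be found in the camera images.
- press: Fixed green marking press. Origin: underside of its steel bed; x across the bed to the fence, y along bed and fence towards the column, z up. Bed x -120 to 110, y -250 to 250, top at z 20 mm, with three dark lines along y (flat). Column 60 x 55 mm at x 35, y 191 to 245, up to z 155. Arm 36 mm wide, z 110 to 155, from the column to the punch at x 35, y 90, ending in a boss of radius 18.
- fence_face (a point): Middle of the face of the fence, a low dark steel bar along the press's y at the bed's far edge, at the height of the bed's top. The face is the plane x = 85 mm of the press; the bar is 22 mm thick, 490 long, top at z 36.
- punch: Steel spring punch, 16 mm rod, upright in the arm's end, with a black palm knob on top. Moves only up and down, 18 mm travel; about 1.5 N to start, 4 N when the tip reaches the plate (14 mm down). Origin at its tip, 165 mm below the knob's top.
- punch_tip (a point): Tip of the punch (4 mm flat end of a taper), 50 mm above the bench at rest, 14 mm above the plate's top.
- punch_top (a point): Centre of the top of the round black knob, 48 mm diameter, 215 mm above the bench at rest.
- plate: Loose aluminium plate 100 (x) x 180 (y) x 16 mm (z), about 0.7 kg, lying on the bed, the end with the scribed circle towards the column. Through bore of 54 mm in its other half; four dark dots round the bore (drawn). Origin: centre of its underside.
- spot (a point): Centre of the small scribed circle (9 mm outside diameter, with a fine cross of scribed lines) on the plate's top, at plate x 0, y +55 mm, z 16: 50 mm from either long edge, as far as the punch axis is from the fence's face.
- bore (a point): Centre of the 54 mm bore at the plate's top face, at plate x 0, y -45 mm.
- slug: Bystander: upright steel cylinder, 48 mm diameter, 55 high, on the bed beside the column. Origin: centre of its underside.
- blank: Bystander: plain aluminium blank 80 x 130 x 16 mm without bore, on the bench. Origin: centre of its underside.
- oil: Bystander: white bottle, 64 mm diameter, 170 high. Origin: centre of its underside.
- hammer: Bystander: hammer lying on the bench, about 300 mm long, handle towards its -x. Origin at its underside.
- twrench: Bystander: dark T-handled wrench lying on the bench, 180 mm long along x, cross handle 110 mm at its -x end, about 20 high. Origin: middle, underside.
- holder: Bystander: dark steel lathe tool holder 60 x 80 x 75 mm with a 150 mm square tool bar. Origin: centre of its underside.
- bin: Bystander: blue open bin 120 x 170 x 65 mm. Origin: centre of its underside.
Mind the look-alikes: they are no part of the job. Leave any orange or red look-alike of the plate alone.

How it is judged:
By the outcome, as a careful person would: the job done as asked, in the order asked, and still so for the second after the job is handed in, with the robot touching nothing.
It also fails if it takes over 58 s, if anything falls off the work surface, if the arm or the gripper's body presses on something with over 40 N, if the wrist force passes 120 N, or if a joint passes its speed limit or range.

## Robot

A 6-joint arm with a two-finger parallel gripper is mounted at the origin on the work surface. World frame = base frame: x ahead of the robot, y to its left, z up, the work surface at z = 0. Lengths are in m, angles in rad, forces in N, time in s.
With the tool pointing down it reaches from about 0.4 to 0.825 m from the base axis. Payload 7 kg.
Tool frame: the origin (TCP) lies at the very end of the fingers, on their centre line; the grasp point (between the pads) lies 19 mm behind it; z points along the fingers, y is the line along which they close (so a half turn about z gives the same grasp; the last joint's range is limited). The gripper opens to 88 mm and grips with 3 to 60 N. Pads are 19 mm wide; open, the fingers measure 130 mm over their backs; the gripper's body (78 mm by 193 mm) begins 47 mm behind the grasp point.
Start: joints at [1.594, 0.359, 0.012, 0, -1.224, -0.288], TCP at [0.177, 0.651, 0.227] pointing down, gripper open.
Joint ranges: [-3.07, 3.07], [-1.43, 2.12], [-1.02, 1.25], [-3.03, 1.67], [-3.05, -0], [-3.03, 3.03]. Speed limits (rad/s): [2.39, 2.39, 3.01, 3.14, 3.14, 3.14].

## Interface

Orientations are given as [roll, pitch, yaw] about the fixed x, y, z axes, in that order (R = Rz(yaw) Ry(pitch) Rx(roll)).
In Python, from station import * gives the robot as it stands.
- The arm moves only by the tool servo_tool, never from a script. Its argument "moves" is a list of rows, each an object of numbers: "jaw": the opening, from 0 (shut) to 1 (fully open); "dx", "dy", "dz": the shift along the world's x, y, z in m; "roll": the turn about the world's z in degrees. A call has exactly 10 rows; each row shifts and turns the commanded pose from where the row before left it; what a row does not reach is not made up. A row lasts 1/8 s, in which the tool goes at most 62.5 mm and 10.7 degrees, less where a joint would pass 70% of its speed; a pose out of reach is approached as far as the arm can. A call with a gripper value outside its range is refused whole. The fingers move at their own pace and stop on an object; "newtons" is the grip in N (left out, the last holds). Time passes only in rows, so rows that do not move let the fingers close, or fill a call up. It gives the time, the measured TCP pose, the force, the opening and the grip force at its end, in the units of the state.
- get_state(): the state, without advancing time (a new reading comes with each control period).
- grab_frame(name): name is "scene" or "top" or "wrist"; returns (picture, depth): 420x560x3 uint8, red, green, blue; 420x560 float32, m along the optical axis (not along the pixel's ray), 0 where there is no reading.
- calibration(name): a dict with "intrinsics" (3x3 intrinsics, pixels), "R" (3x3) and "t" (3): a world point X has camera coordinates R X + t. Camera axes: x right, y down, z forward; pixel columns grow to the right and rows downward; lengths in m; the calibration is good to about 2 mm. The wrist camera is an equidistant fisheye: a pixel r from the principal point sees the ray r / f radians off the axis. A picture is of the moment at which its call begins: read the wrist's pose just before it. calibration takes no time and is no camera call; for the wrist camera it gives the pose at the moment of the call.
- job_done(): hands the job in; it is judged then, once.
The state is a dict: "t": time; "q": joint angles; "qd": joint speeds; "joint_efforts": joint torques, N m; "eef_pos": TCP position; "ee_rot": TCP orientation; "force": force on the tool from outside, world axes, zero at the start; "moment": the same for the moment, N m; "width": finger opening in m; "gripper_force": force on a finger pad.
Only numpy, scipy, OpenCV 4.12 (cv2) and the standard library are available. Lean on these libraries where they do the work, as an engineer would, in place of code of your own. Each camera call takes 0.05 s, during which the arm holds its last target. There are 200 camera calls.

## Working session

There is one attempt and no reset: what is moved stays moved. The work goes in short steps, Python scripts to look and compute and a tool call to move; the robot and the scene stay as the last step left them, time stands still between calls to the robot, and variables do not carry over. Pictures are saved under pics/ and viewed, at most 11 in all, crops included, and the job is handed in when it is done.

Besides the shell and the picture viewer there is one more tool, called after "Request:" as a command line: name --argument value ..., lists and objects as JSON in quotes. servo_tool: Moves the arm, as the interface text tells. Its arguments: {"type":"object","properties":{"moves":{"type":"array","items":{"type":"object","properties":{"jaw":{"type":"number"},"dx":{"type":"number"},"dy":{"type":"number"},"dz":{"type":"number"},"roll":{"type":"number"}}}},"newtons":{"type":"number"}},"required":["moves"]}

```bash
mkdir -p pics; cat > h.py <<'E'
from station import *
import numpy as np, cv2
def ray(c,uv):
    K,R,t=c["intrinsics"],np.array(c["R"]),np.array(c["t"])
    d=np.linalg.inv(K)@np.array([uv[0],uv[1],1.]); return -R.T@t, R.T@d
def onz(c,uv,z):
    o,d=ray(c,uv); return o+d*(z-o[2])/d[2]
def proj(c,X):
    p=np.array(c["R"])@np.array(X)+np.array(c["t"]); p=np.array(c["intrinsics"])@p; return p[:2]/p[2]
E
python3 - <<'E'
from h import *
for n in("scene","top"):
    im,d=grab_frame(n); np.savez(f"{n}.npz",im=im,d=d); cv2.imwrite(f"pics/{n}0.png",im[:,:,::-1])
    c=calibration(n); print(n,np.round(-np.array(c["R"]).T@np.array(c["t"]),3),np.round(c["intrinsics"][0],1))
print({k:np.round(v,3) for k,v in get_state().items()})
E
```

```text
scene [1.169 0.909 1.355] [534.9   0.  283. ]
top [ 0.345 -0.008  1.299] [439.2   0.  280.3]
{'t': np.float64(0.1), 'q': array([ 1.594,  0.359,  0.011, -0.   , -1.224, -0.288]), 'qd': array([ 0.   , -0.002,  0.   ,  0.002, -0.   ,  0.   ]), 'joint_efforts': array([-2.0000e-03, -5.8416e+01,  2.9375e+01,  7.0150e+00,  1.0000e-02,
       -0.0000e+00]), 'eef_pos': array([0.177, 0.651, 0.226]), 'ee_rot': array([ 3.14 , -0.   , -0.265]), 'force': array([-0.787,  0.318, -0.005]), 'moment': array([-0.006,  0.012, -0.012]), 'gripper_force': np.float64(0.0), 'width': np.float64(0.087)}
```

View pics/scene0.png

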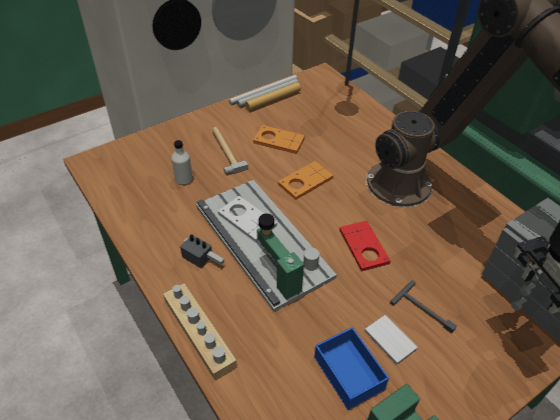

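View pics/top0.png

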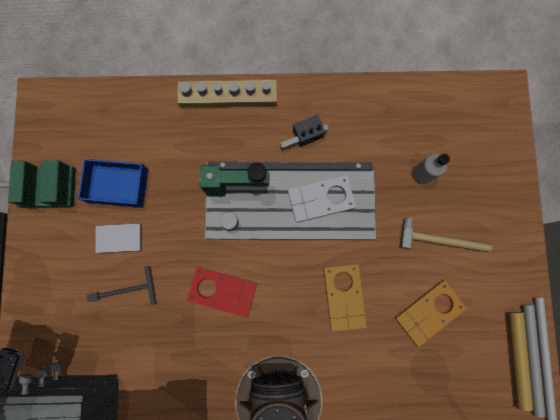

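The scene shows the press with the plate near its fence. In the top view the knob is near (257,172), the plate near (322,199), its bore near (338,194) and the slug at (229,221). World x points up in the image and y points left.

```bash
python3 - <<'E'
from h import *
z=np.load("top.npz"); im=z["im"]; c=calibration("top")
x0,y0=195,150
cr=im[y0:y0+100,x0:x0+190]; cv2.imwrite("pics/c1.png",cv2.resize(cr[:,:,::-1],None,fx=4,fy=4,interpolation=cv2.INTER_CUBIC))
hsv=cv2.cvtColor(im,cv2.COLOR_RGB2HSV)
def comps(m,a0,roi,hz,name):
    mm=np.zeros_like(m); a,b,e,f=roi; mm[b:f,a:e]=m[b:f,a:e]
    cs,h=cv2.findContours(mm,cv2.RETR_CCOMP,cv2.CHAIN_APPROX_NONE)
    for i,k in enumerate(cs):
        A=cv2.contourArea(k)
        if A<a0: continue
        r=cv2.minAreaRect(k); P=np.array([onz(c,p,hz)[:2] for p in cv2.boxPoints(r)])
        M=cv2.moments(k); ctr=onz(c,(M['m10']/A,M['m01']/A),hz)[:2]
        print(name,"hole" if h[0][i][3]>=0 else "outer",A,np.round(ctr,4),np.round(P,4).tolist(), np.round(r[1],1))
g=im.min(2)
print(np.percentile(g[195:215,300:320],[10,50,90]),np.percentile(g[220:238,260:360],[10,50,90]))
for th in(175,190): comps(((g>th)*255).astype(np.uint8),60,(280,165,375,230),.036,f"plate{th}")
# knob: dark by depth
d=z["d"]; X=np.array([[0]])
v,u=np.mgrid[150:200,195:285]
K=np.array(c["intrinsics"]);o=-np.array(c["R"]).T@np.array(c["t"])
pts=np.stack([(u-K[0,2])/K[0,0]*d[150:200,195:285],(v-K[1,2])/K[1,1]*d[150:200,195:285],d[150:200,195:285]],-1)
W=(pts-np.array(c["t"]))@np.array(c["R"])
hm=((W[...,2]>.195)&(W[...,2]<.23)); n,lab,st,ce=cv2.connectedComponentsWithStats(hm.astype(np.uint8))
for i in range(1,n):
    if st[i,4]>30: print("knob",st[i],np.round(ce[i]+[195,150],2),np.round(onz(c,ce[i]+[195,150],.215),4), np.median(W[lab==i][:,2]))
# scene camera knob
z2=np.load("scene.npz");c2=calibration("scene")
d2=z2["d"];K2=np.array(c2["intrinsics"]);v,u=np.mgrid[200:245,245:295];dd=d2[200:245,245:295]
p2=np.stack([(u-K2[0,2])/K2[0,0]*dd,(v-K2[1,2])/K2[1,1]*dd,dd],-1);W2=(p2-np.array(c2["t"]))@np.array(c2["R"])
m=W2[...,2]>.207; print("scene knob",m.sum(),np.round(W2[m].mean(0),4),np.round(W2[m].min(0),4),np.round(W2[m].max(0),4))
# whole bed outline (bed raised 20mm) from depth
v,u=np.mgrid[140:260,190:400];dd=d[140:260,190:400]
p=np.stack([(u-K[0,2])/K[0,0]*dd,(v-K[1,2])/K[1,1]*dd,dd],-1);W=(p-np.array(c["t"]))@np.array(c["R"])
m=(W[...,2]>.012); cs,_=cv2.findContours(m.astype(np.uint8),cv2.RETR_EXTERNAL,cv2.CHAIN_APPROX_NONE)
k=max(cs,key=cv2.contourArea)+np.array([190,140]); r=cv2.minAreaRect(k)
print("bed",np.round([onz(c,q,.02)[:2] for q in cv2.boxPoints(r)],4).tolist(),r[2],k.reshape(-1,2).min(0),k.reshape(-1,2).max(0))
# fence top via height
m=(W[...,2]>.03)&(W[...,2]<.045); print("plateZ",np.round(np.median(W[50:60,120:130,2]),4))
E
```

```text
[137.9 150.  152. ] [ 72. 137. 140.]
knob [ 53  12  19  20 291] [256.77 171.86] [0.6061 0.0436 0.215 ] 0.21457899418084544
scene knob 193 [0.6399 0.0921 0.2739] [0.5854 0.0218 0.207 ] [1.1691 0.9093 1.3547]
bed [[0.4555, 0.2204], [0.6894, 0.2225], [0.6801, -0.3016], [0.4463, -0.2897]] 0.0 [200 161] [375 239]
plateZ 0.036
```

View pics/c1.png

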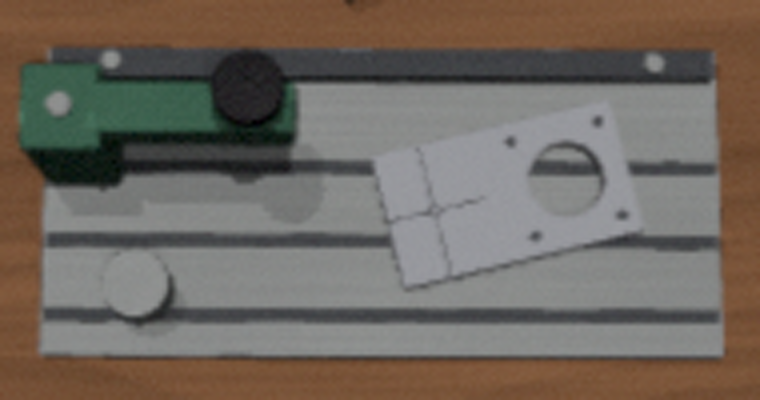

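The crop shows the plate turned about 13°, with corners near crop (375,157), (608,103), (640,232) and (406,290). The bore is at (567,179), the spot at (434,211), and the fence face edge runs along y≈80.

```bash
cat > m.py <<'E'
from h import *
def measure(im,d,c):
    K=np.array(c["intrinsics"]); v,u=np.mgrid[0:420,0:560]
    p=np.stack([(u-K[0,2])/K[0,0]*d,(v-K[1,2])/K[1,1]*d,d],-1); W=(p-np.array(c["t"]))@np.array(c["R"])
    g=im.mean(2); out={}
    # fence/bed dark->light edge, columns free of arm
    def edge(cols,rows,z):
        P=[]
        for cc in cols:
            gr=np.diff(cv2.GaussianBlur(g,(3,3),0)[rows[0]:rows[1],cc]); i=int(np.argmax(gr))
            if 0<i<len(gr)-1:
                a,b,e=gr[i-1:i+2]; s=.5*(a-e)/(a-2*b+e+1e-9)
                P.append(onz(c,(cc,rows[0]+i+.5+s),z)[:2])
        P=np.array(P); k=np.polyfit(P[:,1],P[:,0],1); r=P[:,0]-np.polyval(k,P[:,1]); ok=abs(r)<.002
        return np.polyfit(P[ok,1],P[ok,0],1),ok.sum(),r[ok].std()
    out["fence"]=edge(range(275,370),(160,174),.02)
    Wz=W[...,2]; m=((Wz>.0285)&(Wz<.042)).astype(np.uint8)
    m[:,:]*=((W[...,0]<np.polyval(out["fence"][0],W[...,1])-.003)&(W[...,0]>.44)&(W[...,1]<.02)&(W[...,1]>-.3)).astype(np.uint8)
    cs,h=cv2.findContours(m,cv2.RETR_CCOMP,cv2.CHAIN_APPROX_NONE)
    i=max(range(len(cs)),key=lambda j:cv2.contourArea(cs[j])*(h[0][j][3]<0))
    r=cv2.minAreaRect(cs[i]); out["plate"]=(np.array([onz(c,q,.036)[:2] for q in cv2.boxPoints(r)]))
    for j,k in enumerate(cs):
        if h[0][j][3]==i and cv2.contourArea(k)>40:
            (x,y),rr=cv2.minEnclosingCircle(k); out["bore"]=(onz(c,(x,y),.036)[:2],rr,(x,y))
    return out
if __name__=="__main__":
    z=np.load("top.npz"); c=calibration("top"); o=measure(z["im"],z["d"],c); print(o)
    f=lambda x,y:onz(c,(195+(x+.5)/4-.5,150+(y+.5)/4-.5),.036)[:2]
    C=np.array([f(*q) for q in((375,157),(608,103),(640,232),(406,290))]); print("hand",C.round(4).tolist(),"ctr",C.mean(0),"bore",f(567,179),"spot",f(434,211))
    print("len",np.linalg.norm(C-np.roll(C,-1,0),axis=1))
    print("bed ends L,R", [onz(c,(195+x/4-.4,150+y/4-.4),.02)[:2].round(4) for x,y in((40,355),(723,356))])
E
python3 m.py
```

```text
{'fence': (array([0.02069532, 0.65651509]), np.int64(95), np.float64(9.965139063778793e-05)), 'plate': array([[ 0.59683211, -0.03716831],
       [ 0.6374761 , -0.21489611],
       [ 0.53777559, -0.23439755],
       [ 0.49813026, -0.05858866]]), 'bore': (array([ 0.57740055, -0.1797364 ]), 9.992606163024902, (336.33929443359375, 194.44642639160156))}
hand [[0.5965, -0.0398], [0.6339, -0.2122], [0.5375, -0.2315], [0.498, -0.0602]] ctr [ 0.56647839 -0.13593232] bore [ 0.57761092 -0.1798488 ] spot [ 0.55564638 -0.08199468]
len [0.17633517 0.09836936 0.17578882 0.1005403 ]
bed ends L,R [array([0.4572, 0.207 ]), array([ 0.4474, -0.2908])]
```

Request:
servo_tool --moves '[{"dz": 0.03,"dx": 0.02,"dy": -0.045,"roll": -6.2,"jaw": 0},{"dz": 0.03,"dx": 0.02,"dy": -0.045,"roll": -6.2,"jaw": 0},{"dz": 0.02,"dx": 0.02,"dy": -0.045,"roll": -6.2,"jaw": 0},{"dx": 0.02,"dy": -0.045,"roll": -6.2,"jaw": 0},{"dx": 0.02,"dy": -0.045,"roll": -6.2,"jaw": 0},{"dx": 0.02,"dy": -0.045,"roll": -6.2,"jaw": 0},{"dx": 0.02,"dy": -0.045,"roll": -6.2,"jaw": 0},{"dx": 0.02,"dy": -0.045,"roll": -6.2,"jaw": 0},{"dx": 0.02,"dy": -0.045,"roll": -6.2,"jaw": 0},{"dx": 0.02,"dy": -0.045,"roll": -6.2,"jaw": 0}]'

```text
$.moves[3]: bad value
```

Request:
servo_tool --moves '[{"dx": 0.02,"dy": -0.045,"dz": 0.03,"roll": -6.2,"jaw": 0},{"dx": 0.02,"dy": -0.045,"dz": 0.03,"roll": -6.2,"jaw": 0},{"dx": 0.02,"dy": -0.045,"dz": 0.02,"roll": -6.2,"jaw": 0},{"dx": 0.02,"dy": -0.045,"dz": 0,"roll": -6.2,"jaw": 0},{"dx": 0.02,"dy": -0.045,"dz": 0,"roll": -6.2,"jaw": 0},{"dx": 0.02,"dy": -0.045,"dz": 0,"roll": -6.2,"jaw": 0},{"dx": 0.02,"dy": -0.045,"dz": 0,"roll": -6.2,"jaw": 0},{"dx": 0.02,"dy": -0.045,"dz": 0,"roll": -6.2,"jaw": 0},{"dx": 0.02,"dy": -0.045,"dz": 0,"roll": -6.2,"jaw": 0},{"dx": 0.02,"dy": -0.045,"dz": 0,"roll": -6.2,"jaw": 0}]'

```text
t: 1.35
eef_pos: [0.3768, 0.1998, 0.3065]
ee_rot: [-3.142, 0.0, -1.35]
force: [-0.2, 0.8, -0.4]
width: 0.0008
gripper_force: 0.0
```

Request:
servo_tool --moves '[{"dx": 0.022,"dy": -0.042,"dz": 0,"roll": 0,"jaw": 0},{"dx": 0.022,"dy": -0.042,"dz": 0,"roll": 0,"jaw": 0},{"dx": 0.022,"dy": -0.042,"dz": 0,"roll": 0,"jaw": 0},{"dx": 0.022,"dy": -0.042,"dz": 0,"roll": 0,"jaw": 0},{"dx": 0.022,"dy": -0.042,"dz": 0,"roll": 0,"jaw": 0},{"dx": 0.022,"dy": -0.042,"dz": -0.03,"roll": 0,"jaw": 0},{"dx": 0.022,"dy": -0.042,"dz": -0.05,"roll": 0,"jaw": 0},{"dx": 0.022,"dy": -0.042,"dz": -0.05,"roll": 0,"jaw": 0},{"dx": 0.0247,"dy": -0.0435,"dz": -0.05,"roll": 0,"jaw": 0},{"dx": 0,"dy": 0,"dz": 0,"roll": 0,"jaw": 0}]'

```text
t: 2.6
eef_pos: [0.5682, -0.1673, 0.1362]
ee_rot: [3.133, 0.002, -1.351]
force: [-0.1, 1.0, 0.2]
width: 0.0007
gripper_force: 0.0
```

```bash
cat >> h.py <<'E'
def fproj(c,X):
    p=np.array(c["R"])@np.array(X)+np.array(c["t"]); K=np.array(c["intrinsics"]); r=np.hypot(p[0],p[1]); th=np.arctan2(r,p[2])
    return np.array([K[0,2]+K[0,0]*th*p[0]/r,K[1,2]+K[1,1]*th*p[1]/r])
def fonz(c,uv,z):
    K=np.array(c["intrinsics"]); a=(uv[0]-K[0,2])/K[0,0]; b=(uv[1]-K[1,2])/K[1,1]; th=np.hypot(a,b)
    d=np.array([np.sin(th)*a/th,np.sin(th)*b/th,np.cos(th)]); R=np.array(c["R"]); d=R.T@d; o=-R.T@np.array(c["t"])
    return o+d*(z-o[2])/d[2]
E
python3 - <<'E'
from h import *
s=get_state(); c=calibration("wrist"); im,d=grab_frame("wrist"); np.savez("w1.npz",im=im,d=d,R=c["R"],t=c["t"],K=c["intrinsics"])
cv2.imwrite("pics/w1.png",im[:,:,::-1]); print(s["eef_pos"],s["ee_rot"]); print("bore expected",fproj(c,[.5775,-.1797,.036]),"tip",fproj(c,[.606,.0436,.05]),"cam",-np.array(c["R"]).T@np.array(c["t"]))
E
```

```text
[ 0.56822976 -0.1672776   0.13622653] [ 3.13272016e+00  2.24476485e-03 -1.35051608e+00]
bore expected [270.3027353 197.6128995] tip [202.30812057 390.60842432] cam [ 0.58716751 -0.24433644  0.29311929]
```

View pics/w1.png

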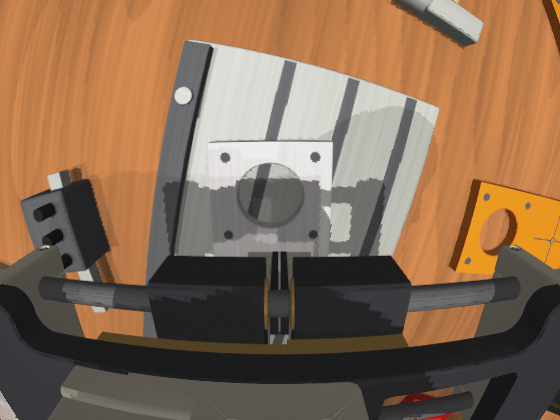

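The wrist view shows the bore centred near (270,194), where I expected (270,198). I'll let the arm settle and then measure again.

Request:
servo_tool --moves '[{"dx": 0,"dy": 0,"dz": 0,"roll": 0,"jaw": 0},{"dx": 0,"dy": 0,"dz": 0,"roll": 0,"jaw": 0},{"dx": 0,"dy": 0,"dz": 0,"roll": 0,"jaw": 0},{"dx": 0,"dy": 0,"dz": 0,"roll": 0,"jaw": 0},{"dx": 0,"dy": 0,"dz": 0,"roll": 0,"jaw": 0},{"dx": 0,"dy": 0,"dz": 0,"roll": 0,"jaw": 0},{"dx": 0,"dy": 0,"dz": 0,"roll": 0,"jaw": 0},{"dx": 0,"dy": 0,"dz": 0,"roll": 0,"jaw": 0},{"dx": 0,"dy": 0,"dz": 0,"roll": 0,"jaw": 0},{"dx": 0,"dy": 0,"dz": 0,"roll": 0,"jaw": 0}]'

```text
t: 3.9
eef_pos: [0.5704, -0.1652, 0.1417]
ee_rot: [3.142, 0.0, -1.347]
force: [0.3, -0.7, 0.7]
width: 0.0002
gripper_force: 0.0
```

```bash
python3 - <<'E'
from h import *
s=get_state(); c=calibration("wrist"); im,d=grab_frame("wrist"); print(s["eef_pos"],s["ee_rot"])
u0,v0=fproj(c,[.5775,-.1797,.036]); print(u0,v0)
# four dots round the bore: dark blobs
g=im.mean(2).astype(np.uint8); x0,y0=int(u0)-75,int(v0)-65; cr=g[y0:y0+115,x0:x0+150]
bh=cv2.morphologyEx(cr,cv2.MORPH_BLACKHAT,np.ones((17,17),np.uint8)); m=(bh>45).astype(np.uint8)
n,l,st,ce=cv2.connectedComponentsWithStats(m); 
for i in range(1,n):
    w,h,a=st[i,2:5]
    if 40<a<200 and max(w,h)<18: print("dot",a,ce[i]+[x0,y0],fonz(c,ce[i]+[x0,y0],.036).round(4))
# bore rim via depth step
K=np.array(c["intrinsics"]); dd=d[y0:y0+115,x0:x0+150]; print("depth plate/bore",np.median(dd[20:30,20:35]),d[int(v0),int(u0)])
cv2.imwrite("pics/w2.png",cv2.resize(im[y0:y0+115,x0:x0+150,::-1],None,fx=4,fy=4))
E
```

```text
[ 0.57040258 -0.16520933  0.14165132] [ 3.14155199e+00  1.39030328e-05 -1.34695462e+00]
274.67824646762455 194.45004101834
dot 78 [230.64102564 154.19230769] [ 0.62   -0.2048  0.036 ]
dot 83 [318.73493976 154.22891566] [ 0.5501 -0.2206  0.036 ]
dot 50 [233.14 230.16] [ 0.6056 -0.1409  0.036 ]
dot 52 [316.36538462 230.30769231] [ 0.5355 -0.1568  0.036 ]
dot 71 [339.05633803 241.22535211] [ 0.5131 -0.1513  0.036 ]
depth plate/bore 0.2606443 0.28598797
```

Request:
servo_tool --moves '[{"dx": 0.0073,"dy": -0.0151,"dz": 0,"roll": 0,"jaw": 0},{"dx": 0,"dy": 0,"dz": -0.03,"roll": 0,"jaw": 0},{"dx": 0,"dy": 0,"dz": -0.03,"roll": 0,"jaw": 0},{"dx": 0,"dy": 0,"dz": -0.03,"roll": 0,"jaw": 0},{"dx": 0,"dy": 0,"dz": 0,"roll": 0,"jaw": 0},{"dx": 0,"dy": 0,"dz": 0,"roll": 0,"jaw": 0},{"dx": 0,"dy": 0,"dz": 0,"roll": 0,"jaw": 0},{"dx": 0,"dy": 0,"dz": 0,"roll": 0,"jaw": 0},{"dx": 0,"dy": 0,"dz": 0,"roll": 0,"jaw": 0},{"dx": 0,"dy": 0,"dz": 0,"roll": 0,"jaw": 0}]'

```text
t: 5.2
eef_pos: [0.5778, -0.1803, 0.0519]
ee_rot: [-3.141, -0.0, -1.347]
force: [0.6, 0.2, -0.3]
width: 0.0004
gripper_force: 0.0
```

Request:
servo_tool --moves '[{"dx": 0,"dy": 0,"dz": -0.009,"roll": 0,"jaw": 0},{"dx": 0,"dy": 0,"dz": -0.009,"roll": 0,"jaw": 0},{"dx": 0,"dy": 0,"dz": -0.009,"roll": 0,"jaw": 0},{"dx": 0,"dy": 0,"dz": 0,"roll": 0,"jaw": 0},{"dx": 0,"dy": 0,"dz": 0,"roll": 0,"jaw": 0},{"dx": 0,"dy": 0,"dz": 0,"roll": 0,"jaw": 0.2},{"dx": 0,"dy": 0,"dz": 0,"roll": 0,"jaw": 0.2},{"dx": 0,"dy": 0,"dz": 0,"roll": 0,"jaw": 0.2},{"dx": 0,"dy": 0,"dz": 0,"roll": 0,"jaw": 0.2},{"dx": 0,"dy": 0,"dz": 0,"roll": 0,"jaw": 0.2}]' --newtons 20

```text
t: 6.45
eef_pos: [0.5777, -0.1803, 0.0247]
ee_rot: [-3.142, -0.0, -1.347]
force: [-0.1, 0.2, -1.1]
width: 0.0174
gripper_force: 0.0
```

Request:
servo_tool --moves '[{"dx": 0,"dy": 0,"dz": 0,"roll": 0,"jaw": 0.25},{"dx": 0,"dy": 0,"dz": 0,"roll": 0,"jaw": 0.3},{"dx": 0,"dy": 0,"dz": 0,"roll": 0,"jaw": 0.35},{"dx": 0,"dy": 0,"dz": 0,"roll": 0,"jaw": 0.4},{"dx": 0,"dy": 0,"dz": 0,"roll": 0,"jaw": 0.45},{"dx": 0,"dy": 0,"dz": 0,"roll": 0,"jaw": 0.5},{"dx": 0,"dy": 0,"dz": 0,"roll": 0,"jaw": 0.5},{"dx": 0,"dy": 0,"dz": 0,"roll": 0,"jaw": 0.5},{"dx": 0,"dy": 0,"dz": 0,"roll": 0,"jaw": 0.5},{"dx": 0,"dy": 0,"dz": 0,"roll": 0,"jaw": 0.5}]' --newtons 20

```text
t: 7.7
eef_pos: [0.5777, -0.1803, 0.0247]
ee_rot: [3.142, -0.0, -1.347]
force: [-0.3, -1.5, 1.4]
width: 0.0216
gripper_force: 15.8
```

Request:
servo_tool --moves '[{"dx": 0.0022,"dy": 0.01,"dz": 0,"roll": -1.75,"jaw": 0.5},{"dx": 0.0022,"dy": 0.01,"dz": 0,"roll": -1.75,"jaw": 0.5},{"dx": 0.0022,"dy": 0.01,"dz": 0,"roll": -1.75,"jaw": 0.5},{"dx": 0.0022,"dy": 0.01,"dz": 0,"roll": -1.75,"jaw": 0.5},{"dx": 0.0022,"dy": 0.01,"dz": 0,"roll": -1.75,"jaw": 0.5},{"dx": 0.0022,"dy": 0.01,"dz": 0,"roll": -1.75,"jaw": 0.5},{"dx": 0.0022,"dy": 0.01,"dz": 0,"roll": -1.75,"jaw": 0.5},{"dx": 0.0022,"dy": 0.01,"dz": 0,"roll": -1.75,"jaw": 0.5},{"dx": 0,"dy": 0,"dz": 0,"roll": 0,"jaw": 0.5},{"dx": 0,"dy": 0,"dz": 0,"roll": 0,"jaw": 0.5}]'

```text
t: 8.95
eef_pos: [0.5951, -0.0996, 0.0247]
ee_rot: [3.142, 0.001, -1.591]
force: [-1.8, 4.7, 1.9]
width: 0.0214
gripper_force: 17.9
```

```bash
python3 - <<'E'
from h import *
from m import measure
s=get_state(); print(s["eef_pos"],s["ee_rot"])
im,d=grab_frame("top"); cv2.imwrite("pics/t2.png",cv2.resize(im[120:270,190:390,::-1],None,fx=4,fy=4,interpolation=cv2.INTER_CUBIC))
# scene knob & view
im,d=grab_frame("scene"); c=calibration("scene"); np.savez("s2.npz",im=im,d=d)
K=np.array(c["intrinsics"]); v,u=np.mgrid[195:250,240:300]; dd=d[195:250,240:300]
p=np.stack([(u-K[0,2])/K[0,0]*dd,(v-K[1,2])/K[1,1]*dd,dd],-1); W=(p-np.array(c["t"]))@np.array(c["R"])
m=(W[...,2]>.212)&(W[...,2]<.22)&(dd>0)&(im[195:250,240:300].max(2)<70); n,l,st,ce=cv2.connectedComponentsWithStats(m.astype(np.uint8))
for i in range(1,n):
    if st[i,4]>30: print("knob scene",st[i],onz(c,ce[i]+[240,195],.215),W[l==i].mean(0))
cv2.imwrite("pics/s2.png",cv2.resize(im[170:310,180:350,::-1],None,fx=4,fy=4,interpolation=cv2.INTER_CUBIC))
E
```

```text
[ 0.59512482 -0.09962999  0.02465421] [ 3.14153666e+00  9.23174259e-04 -1.59068934e+00]
knob scene [ 18  18  16  14 149] [0.61034428 0.0458104  0.215     ] [0.61061188 0.04623584 0.21563217]
```

View pics/s2.png

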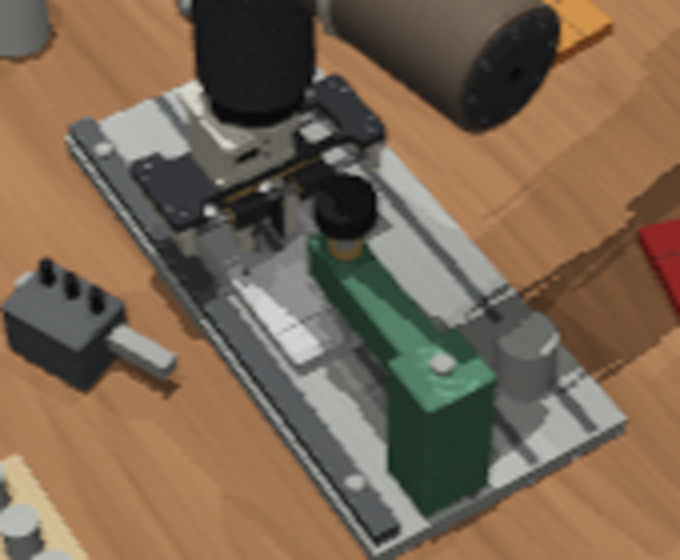

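The scene view shows the plate held in the bore, nearly parallel to the fence, with a gap still left at crop (220,290).

Request:
servo_tool --moves '[{"dx": 0.001,"dy": 0.0085,"dz": 0,"roll": 0,"jaw": 0.5},{"dx": 0.001,"dy": 0.0085,"dz": 0,"roll": 0,"jaw": 0.5},{"dx": 0.001,"dy": 0.0085,"dz": 0,"roll": 0,"jaw": 0.5},{"dx": 0.001,"dy": 0.0085,"dz": 0,"roll": 0,"jaw": 0.5},{"dx": 0.001,"dy": 0.0085,"dz": 0,"roll": 0,"jaw": 0.5},{"dx": 0.001,"dy": 0.0017,"dz": 0,"roll": 0,"jaw": 0.5},{"dx": 0.001,"dy": 0,"dz": 0,"roll": 0,"jaw": 0.5},{"dx": 0.001,"dy": 0,"dz": 0,"roll": 0,"jaw": 0.5},{"dx": 0,"dy": 0,"dz": 0,"roll": 0,"jaw": 0.5},{"dx": 0,"dy": 0,"dz": 0,"roll": 0,"jaw": 0.5}]'

```text
t: 10.3
eef_pos: [0.601, -0.0557, 0.0245]
ee_rot: [3.138, 0.0, -1.592]
force: [-8.8, 1.8, 8.0]
width: 0.0216
gripper_force: 18.1
```

Request:
servo_tool --moves '[{"dx": 0.0007,"dy": 0,"dz": 0,"roll": 0,"jaw": 0.5},{"dx": 0.0007,"dy": 0,"dz": 0,"roll": 0,"jaw": 0.5},{"dx": 0.0007,"dy": 0,"dz": 0,"roll": 0,"jaw": 0.5},{"dx": 0.0007,"dy": 0,"dz": 0,"roll": 0,"jaw": 0.5},{"dx": 0,"dy": 0,"dz": 0,"roll": 0,"jaw": 0.5},{"dx": 0,"dy": 0,"dz": 0,"roll": 0,"jaw": 0.5},{"dx": 0,"dy": 0,"dz": 0,"roll": 0,"jaw": 0.5},{"dx": 0,"dy": 0,"dz": 0,"roll": 0,"jaw": 0.5},{"dx": 0,"dy": 0,"dz": 0,"roll": 0,"jaw": 0.5},{"dx": 0,"dy": 0,"dz": 0,"roll": 0,"jaw": 0.5}]'

```text
t: 11.55
eef_pos: [0.6041, -0.0558, 0.0246]
ee_rot: [3.138, 0.0, -1.591]
force: [-8.8, -0.1, 6.9]
width: 0.0218
gripper_force: 18.5
```

Request:
servo_tool --moves '[{"dx": 0.0007,"dy": 0,"dz": 0,"roll": 0,"jaw": 0.5},{"dx": 0.0007,"dy": 0,"dz": 0,"roll": 0,"jaw": 0.5},{"dx": 0.0007,"dy": 0,"dz": 0,"roll": 0,"jaw": 0.5},{"dx": 0.0007,"dy": 0,"dz": 0,"roll": 0,"jaw": 0.5},{"dx": 0,"dy": 0,"dz": 0,"roll": 0,"jaw": 0.5},{"dx": 0,"dy": 0,"dz": 0,"roll": 0,"jaw": 0.5},{"dx": 0,"dy": 0,"dz": 0,"roll": 0,"jaw": 0.5},{"dx": 0,"dy": 0,"dz": 0,"roll": 0,"jaw": 0.5},{"dx": 0,"dy": 0,"dz": 0,"roll": 0,"jaw": 0.5},{"dx": 0,"dy": 0,"dz": 0,"roll": 0,"jaw": 0.5}]'

```text
t: 12.8
eef_pos: [0.6057, -0.0559, 0.0245]
ee_rot: [3.136, -0.0, -1.591]
force: [-12.4, 2.3, 11.0]
width: 0.0214
gripper_force: 18.9
```

Request:
servo_tool --moves '[{"dx": 0.001,"dy": 0,"dz": 0,"roll": 0,"jaw": 0.5},{"dx": 0.001,"dy": 0,"dz": 0,"roll": 0,"jaw": 0.5},{"dx": 0.001,"dy": 0,"dz": 0,"roll": 0,"jaw": 0.5},{"dx": 0,"dy": 0,"dz": 0,"roll": 0,"jaw": 0.5},{"dx": 0,"dy": 0,"dz": 0,"roll": 0,"jaw": 0.5},{"dx": 0,"dy": 0,"dz": 0,"roll": 0,"jaw": 0.5},{"dx": 0,"dy": 0,"dz": 0,"roll": 0,"jaw": 0.5},{"dx": 0,"dy": 0,"dz": 0,"roll": 0,"jaw": 0.5},{"dx": 0,"dy": 0,"dz": 0,"roll": 0,"jaw": 0.5},{"dx": 0,"dy": 0,"dz": 0,"roll": 0,"jaw": 0.5}]'

```text
t: 14.05
eef_pos: [0.6058, -0.056, 0.0244]
ee_rot: [3.131, -0.0, -1.592]
force: [-21.5, 3.9, 19.1]
width: 0.0214
gripper_force: 19.7
```

Request:
servo_tool --moves '[{"dx": 0,"dy": 0,"dz": 0,"roll": 0,"jaw": 0.08},{"dx": 0,"dy": 0,"dz": 0,"roll": 0,"jaw": 0.08},{"dx": 0,"dy": 0,"dz": 0,"roll": 0,"jaw": 0.08},{"dx": -0.003,"dy": 0,"dz": 0,"roll": 0,"jaw": 0.08},{"dx": 0,"dy": 0,"dz": 0,"roll": 0,"jaw": 0.08},{"dx": 0,"dy": 0,"dz": 0.01,"roll": 0,"jaw": 0.08},{"dx": 0,"dy": 0,"dz": 0.02,"roll": 0,"jaw": 0.08},{"dx": 0,"dy": 0,"dz": 0.045,"roll": 0,"jaw": 0.08},{"dx": 0,"dy": 0,"dz": 0.045,"roll": 0,"jaw": 0.08},{"dx": -0.02,"dy": 0,"dz": 0,"roll": 0,"jaw": 0.08}]'

```text
t: 15.3
eef_pos: [0.5926, -0.0557, 0.1495]
ee_rot: [-3.133, 0.001, -1.591]
force: [0.6, 0.3, -0.3]
width: 0.0068
gripper_force: 0.0
```

Request:
servo_tool --moves '[{"dx": -0.05,"dy": 0,"dz": 0,"roll": 0,"jaw": 0.08},{"dx": -0.05,"dy": 0,"dz": 0,"roll": 0,"jaw": 0.08},{"dx": -0.05,"dy": 0.02,"dz": 0,"roll": 0,"jaw": 0.08},{"dx": 0,"dy": 0.04,"dz": 0,"roll": 0,"jaw": 0.08},{"dx": 0,"dy": 0.04,"dz": 0,"roll": 0,"jaw": 0.08},{"dx": 0,"dy": 0.04,"dz": 0,"roll": 0,"jaw": 0.08},{"dx": 0,"dy": 0.04,"dz": 0,"roll": 0,"jaw": 0.08},{"dx": 0,"dy": 0,"dz": 0,"roll": 0,"jaw": 0.08},{"dx": 0,"dy": 0,"dz": 0,"roll": 0,"jaw": 0.08},{"dx": 0,"dy": 0,"dz": 0,"roll": 0,"jaw": 0.08}]'

```text
t: 16.55
eef_pos: [0.4389, 0.1233, 0.1449]
ee_rot: [-3.141, 0.0, -1.592]
force: [0.7, -0.3, -0.2]
width: 0.0068
gripper_force: 0.0
```

```bash
python3 - <<'E'
from h import *
from m import measure
s=get_state(); c=calibration("wrist"); im,d=grab_frame("wrist"); np.savez("w3.npz",im=im,d=d,R=c["R"],t=c["t"],K=c["intrinsics"]); print(s["eef_pos"],s["ee_rot"])
print("cam",-np.array(c["R"]).T@np.array(c["t"]),c["intrinsics"][0])
u,v=fproj(c,[.606,.0446,.045]).astype(int); print(u,v); x0=max(u-60,0);y0=max(v-50,0); print(x0,y0)
cv2.imwrite("pics/w3.png",cv2.resize(im[y0:y0+95,x0:x0+125,::-1],None,fx=6,fy=6,interpolation=cv2.INTER_CUBIC))
im,d=grab_frame("top"); np.savez("top3.npz",im=im,d=d)
E
```

```text
[0.43891412 0.12331377 0.14486225] [-3.14143138e+00  2.18852756e-04 -1.59210683e+00]
cam [0.43759608 0.04437754 0.30192347] [325.1922621    0.         278.93276975]
88 132
28 82
```

View pics/w3.png

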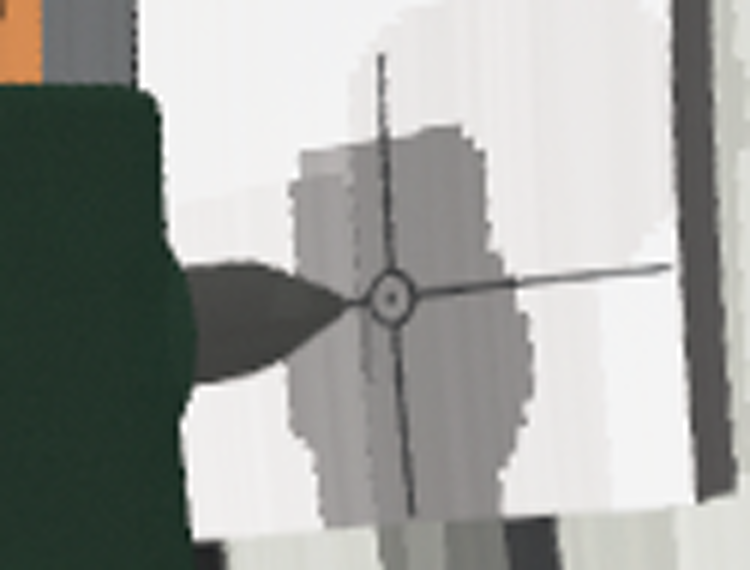

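The crop shows the scribed circle at about (391,298) and the punch taper ending near (330,302), in line with it. The scale is about 6 px/mm.

```bash
python3 - <<'E'
from h import *
from m import measure
z=np.load("w3.npz"); c=dict(intrinsics=z["K"],R=z["R"],t=z["t"]); f=lambda x,y:(28+(x+.5)/6-.5,82+(y+.5)/6-.5)
print("spot",fonz(c,f(391,298),.036)); 
for x in(322,330,345): print("tip",fonz(c,f(x,302),.05))
# rod silhouette axis in image vs prediction: taper mid
for x,yc in((200,322),(250,320),(300,311)): print(f(x,yc))
s=fonz(c,f(391,298),.036)
for dy in(-.002,0,.002): print([ (fproj(c,[s[0],s[1]+dy,h])-f(0,0))*6 for h in(.05,.08)])
z=np.load("top3.npz"); ct=calibration("top"); o=measure(z["im"],z["d"],ct); print(o)
P=np.array([fonz(c,f(*q),.036)[:2] for q in((381,60),(412,510),(668,266))]); v=P[1]-P[0]; print("cross dir (x-line)",np.degrees(np.arctan2(v[0],v[1])), P)
E
```

```text
spot [0.60650942 0.04392315 0.036     ]
tip [0.61022814 0.04311451 0.05      ]
tip [0.60874289 0.04328442 0.05      ]
tip [0.60597946 0.04359834 0.05      ]
(60.916666666666664, 135.25)
(69.25, 134.91666666666666)
(77.58333333333334, 133.41666666666666)
[array([341.24838395, 291.05371837]), array([223.26326813, 306.82139013])]
[array([342.32061115, 304.60739782]), array([224.53454495, 321.73307096])]
[array([343.42688058, 318.15698858]), array([225.85060378, 336.63883327])]
{'fence': (array([0.04114589, 0.66103623]), np.int64(91), np.float64(0.0010521018494535246)), 'plate': array([[ 0.65726515,  0.01897405],
       [ 0.65511775, -0.10193959],
       [ 0.55349201, -0.09907243],
       [ 0.55563956,  0.02042071]]), 'bore': (array([ 0.60519887, -0.05625137]), 10.312889099121094, (293.9068298339844, 185.86502075195312))}
cross dir (x-line) 0.4457068991653845 [[0.60587788 0.00729635]
 [0.60641828 0.07676392]
 [0.55803936 0.04413384]]
```

```bash
python3 - <<'E'
from h import *
z=np.load("top3.npz"); im=z["im"]; c=calibration("top"); g=cv2.GaussianBlur(im.mean(2),(3,3),0)
def line(y0,y1,xw,z,w=4):
    P=[]
    for y in np.linspace(y0,y1,40):
        u,v=proj(c,[xw+.0207*y,y,z]); col=int(round(u)); r0=int(round(v))-w
        gr=abs(np.diff(g[r0:r0+2*w+1,col])); i=int(np.argmax(gr))
        if 0<i<len(gr)-1:
            a,b,e=gr[i-1:i+2]; P.append(onz(c,(col,r0+i+.5+.5*(a-e)/(a-2*b+e)),z)[:2])
    P=np.unique(np.array(P),axis=0); k=np.polyfit(P[:,1],P[:,0],1); r=P[:,0]-np.polyval(k,P[:,1]); ok=abs(r)<max(.001,r.std()*1.5)
    print(np.polyfit(P[ok,1],P[ok,0],1),ok.sum(),r[ok].std())
line(-.095,.065,.5565,.036)     # plate's free edge
line(-.28,-.12,.6565,.02); line(-.095,-.03,.6565,.036)
cv2.imwrite("pics/t3.png",cv2.resize(im[150:225,225:360,::-1],None,fx=5.8,fy=5.8,interpolation=cv2.INTER_CUBIC))
E
```

```text
[0.01256739 0.55765236] 40 0.0003097988878557066
[0.02001609 0.6564108 ] 40 3.41522235563795e-05
[0.01626355 0.65653529] 23 6.977292427028545e-05
```

View pics/t3.png

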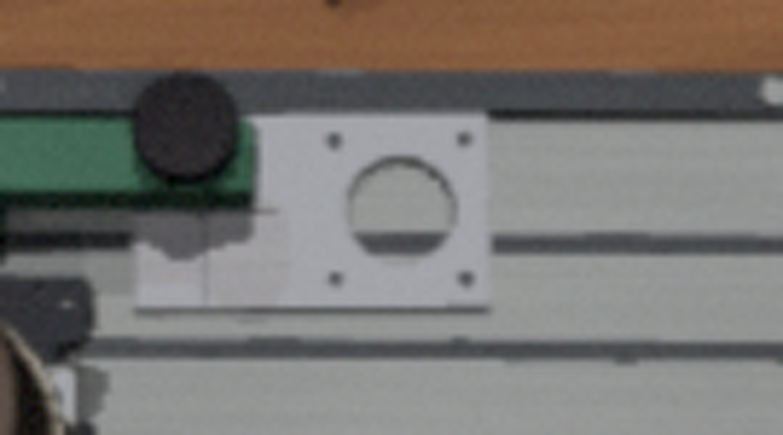

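The top crop shows the plate against the fence, but its free edge slopes 0.0126 where the fence slopes 0.020. The column end is therefore still about 1.3 mm off. I'll push the free edge square with the closed fingers.

Request:
servo_tool --moves '[{"dx": 0.015,"dy": -0.05,"dz": 0,"roll": 0,"jaw": 0},{"dx": 0.025,"dy": -0.05,"dz": 0,"roll": 0,"jaw": 0},{"dx": 0.026,"dy": -0.053,"dz": -0.02,"roll": 0,"jaw": 0},{"dx": 0.01,"dy": 0,"dz": -0.04,"roll": 0,"jaw": 0},{"dx": 0,"dy": 0,"dz": -0.04,"roll": 0,"jaw": 0},{"dx": 0,"dy": 0,"dz": -0.016,"roll": 0,"jaw": 0},{"dx": 0,"dy": 0,"dz": 0,"roll": 0,"jaw": 0},{"dx": 0,"dy": 0,"dz": 0,"roll": 0,"jaw": 0},{"dx": 0,"dy": 0,"dz": 0,"roll": 0,"jaw": 0},{"dx": 0,"dy": 0,"dz": 0,"roll": 0,"jaw": 0}]'

```text
t: 17.9
eef_pos: [0.5154, -0.0289, 0.0295]
ee_rot: [-3.14, 0.001, -1.591]
force: [-0.3, 0.1, 0.0]
width: 0.0005
gripper_force: 0.0
```

Request:
servo_tool --moves '[{"dx": 0.006,"dy": 0,"dz": -0.003,"roll": 0,"jaw": 0},{"dx": 0.006,"dy": 0,"dz": 0,"roll": 0,"jaw": 0},{"dx": 0.006,"dy": 0,"dz": 0,"roll": 0,"jaw": 0},{"dx": 0.003,"dy": 0,"dz": 0,"roll": 0,"jaw": 0},{"dx": 0.002,"dy": 0,"dz": 0,"roll": 0,"jaw": 0},{"dx": 0.001,"dy": 0,"dz": 0,"roll": 0,"jaw": 0},{"dx": 0.001,"dy": 0,"dz": 0,"roll": 0,"jaw": 0},{"dx": 0.001,"dy": 0,"dz": 0,"roll": 0,"jaw": 0},{"dx": 0,"dy": 0,"dz": 0,"roll": 0,"jaw": 0},{"dx": 0,"dy": 0,"dz": 0,"roll": 0,"jaw": 0}]'

```text
t: 19.15
eef_pos: [0.5397, -0.0293, 0.0254]
ee_rot: [3.14, -0.0, -1.592]
force: [-5.1, 1.2, 2.9]
width: 0.0006
gripper_force: 2.6
```

Request:
servo_tool --moves '[{"dx": 0.001,"dy": 0,"dz": 0,"roll": 0,"jaw": 0},{"dx": 0.001,"dy": 0,"dz": 0,"roll": 0,"jaw": 0},{"dx": 0.001,"dy": 0,"dz": 0,"roll": 0,"jaw": 0},{"dx": 0.001,"dy": 0,"dz": 0,"roll": 0,"jaw": 0},{"dx": 0.001,"dy": 0,"dz": 0,"roll": 0,"jaw": 0},{"dx": 0,"dy": 0,"dz": 0,"roll": 0,"jaw": 0},{"dx": 0,"dy": 0,"dz": 0,"roll": 0,"jaw": 0},{"dx": 0,"dy": 0,"dz": 0,"roll": 0,"jaw": 0},{"dx": 0,"dy": 0,"dz": 0,"roll": 0,"jaw": 0},{"dx": 0,"dy": 0,"dz": 0,"roll": 0,"jaw": 0}]'

```text
t: 20.4
eef_pos: [0.5399, -0.0299, 0.0246]
ee_rot: [3.132, -0.001, -1.593]
force: [-19.2, 4.4, 12.1]
width: 0.0003
gripper_force: 9.4
```

Request:
servo_tool --moves '[{"dx": -0.01,"dy": 0,"dz": 0,"roll": 0,"jaw": 0},{"dx": -0.015,"dy": 0,"dz": 0,"roll": 0,"jaw": 0},{"dx": -0.015,"dy": 0,"dz": 0.04,"roll": 0,"jaw": 0},{"dx": -0.02,"dy": 0,"dz": 0.04,"roll": 0,"jaw": 0},{"dx": -0.02,"dy": 0.05,"dz": 0.04,"roll": 0,"jaw": 0},{"dx": -0.02,"dy": 0.05,"dz": 0,"roll": 0,"jaw": 0},{"dx": 0,"dy": 0.053,"dz": 0,"roll": 0,"jaw": 0},{"dx": 0,"dy": 0,"dz": 0,"roll": 0,"jaw": 0},{"dx": 0,"dy": 0,"dz": 0,"roll": 0,"jaw": 0},{"dx": 0,"dy": 0,"dz": 0,"roll": 0,"jaw": 0}]'

```text
t: 21.65
eef_pos: [0.4471, 0.1196, 0.1428]
ee_rot: [3.141, -0.0, -1.592]
force: [1.0, -0.1, 0.3]
width: 0.0005
gripper_force: 0.0
```

```bash
python3 - <<'E'
from h import *
s=get_state(); cw=calibration("wrist"); imw,dw=grab_frame("wrist"); print(s["eef_pos"])
u,v=fproj(cw,[.606,.0446,.04]).astype(int); x0,y0=max(u-60,0),max(v-50,0); print(x0,y0)
np.savez("w4.npz",im=imw,R=cw["R"],t=cw["t"],K=cw["intrinsics"])
A=cv2.resize(imw[y0:y0+95,x0:x0+125,::-1],None,fx=6,fy=6,interpolation=cv2.INTER_CUBIC); cv2.imwrite("pics/w4.png",A)
im,d=grab_frame("top"); np.savez("top4.npz",im=im,d=d); c=calibration("top"); g=cv2.GaussianBlur(im.mean(2),(3,3),0)
def line(y0,y1,xw,z,w=4):
    P=[]
    for y in np.linspace(y0,y1,40):
        u,v=proj(c,[xw+.0207*y,y,z]); col=int(round(u)); r0=int(round(v))-w
        gr=abs(np.diff(g[r0:r0+2*w+1,col])); i=int(np.argmax(gr))
        if 0<i<len(gr)-1:
            a,b,e=gr[i-1:i+2]; P.append(onz(c,(col,r0+i+.5+.5*(a-e)/(a-2*b+e)),z)[:2])
    P=np.unique(np.array(P),axis=0); k=np.polyfit(P[:,1],P[:,0],1); r=P[:,0]-np.polyval(k,P[:,1]); ok=abs(r)<max(.001,r.std()*1.5)
    print(np.polyfit(P[ok,1],P[ok,0],1),ok.sum(),r[ok].std())
line(-.095,.065,.5565,.036); line(-.28,-.12,.6565,.02); line(-.095,-.03,.6565,.036)
E
```

```text
[0.4471196  0.11962356 0.14279212]
37 85
[0.01236496 0.55766094] 40 0.00032458146839420683
[0.01987085 0.65637496] 40 4.4942687113595884e-05
[0.01784519 0.65664506] 23 9.527553457684988e-05
```

View pics/w4.png

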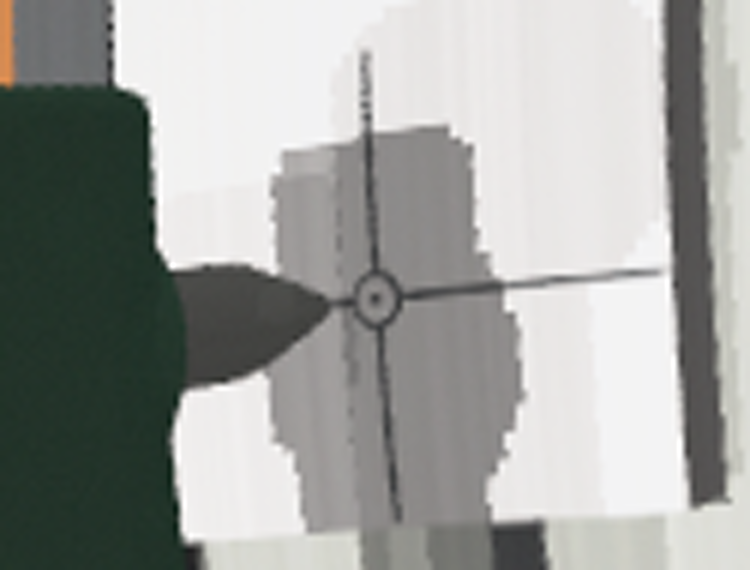

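The spot is still aligned with the tip, at crop (376,298) against about (320,302). I'll check squareness by comparing the plate edge, cross line and bed grooves in this same wrist picture.

```bash
cat > sq.py <<'E'
from h import *
import sys
def rect(f,zz):
    z=np.load(f); c=dict(intrinsics=z["K"],R=z["R"],t=z["t"])
    xs=np.arange(.43,.70,.00025); ys=np.arange(-.13,.11,.001)
    M=np.array([[fproj(c,[x,y,zz]) for x in xs] for y in ys]).astype(np.float32)
    return xs,ys,cv2.remap(z["im"],M[...,0],M[...,1],cv2.INTER_CUBIC).mean(2)
def fit(f,zz,xc,y0,y1,sign,w=.006):
    xs,ys,g=rect(f,zz); g=cv2.GaussianBlur(g,(9,3),0); P=[]
    for j in np.where((ys>=y0)&(ys<=y1))[0]:
        i=np.where(abs(xs-xc-.02*ys[j])<w)[0]; gr=np.gradient(g[j,i])*sign; P.append((ys[j],xs[i[np.argmax(gr)]],gr.max()))
    P=np.array(P)
    for _ in range(4):
        k=np.polyfit(P[:,0],P[:,1],1); r=abs(P[:,1]-np.polyval(k,P[:,0])); P=P[r<=max(.0006,np.percentile(r,85))]
    return k.round(4),len(P),r.std().round(5)
if __name__=="__main__":
  for f in sys.argv[1:]:
    print(f,"free edge",fit(f,.036,.5568,-.09,.06,1),"groove",[fit(f,.02,x,-.1,.08,s) for x,s in((.535,-1),(.535,1),(.488,-1),(.488,1),(.452,1))],"far",fit(f,.036,.6565,-.09,.0,-1))
    xs,ys,g=rect(f,.036); cv2.imwrite("pics/r_"+f[:2]+".png",cv2.resize(g[:, ::2],None,fx=1.4,fy=2.4))
E
python3 sq.py w3.npz w4.npz
```

```text
w3.npz free edge (array([0.0101, 0.5558]), 127, np.float64(8e-05)) groove [(array([0.0203, 0.532 ]), 137, np.float64(0.00015)), (array([0.0607, 0.5324]), 93, np.float64(0.001)), (array([0.09  , 0.4882]), 93, np.float64(0.00059)), (array([0.0226, 0.4875]), 129, np.float64(0.00012)), (array([0.0218, 0.4527]), 129, np.float64(9e-05))] far (array([0.0045, 0.6552]), 90, np.float64(0.00013))
w4.npz free edge (array([0.0093, 0.5559]), 127, np.float64(8e-05)) groove [(array([0.0201, 0.532 ]), 144, np.float64(0.00015)), (array([0.0854, 0.5346]), 93, np.float64(0.00132)), (array([0.0854, 0.4876]), 93, np.float64(0.00056)), (array([0.0228, 0.4875]), 129, np.float64(0.00012)), (array([0.0211, 0.4531]), 119, np.float64(0.00012))] far (array([0.0042, 0.6553]), 90, np.float64(0.00013))[ WARN:0@25.677] global loadsave.cpp:1063 imwrite_ Unsupported depth image for selected encoder is fallbacked to CV_8U.
```

View pics/r_w4.png

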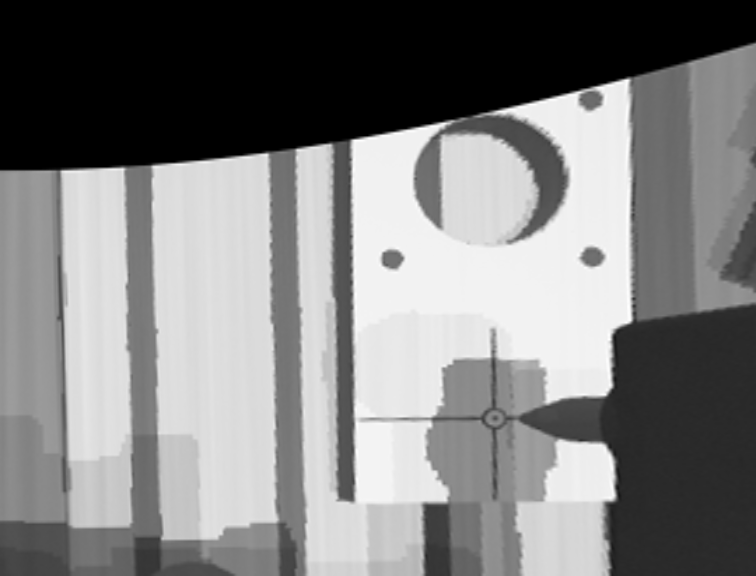

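Request:
servo_tool --moves '[{"dx": 0,"dy": 0,"dz": 0.05,"roll": 0,"jaw": 0},{"dx": 0,"dy": 0,"dz": 0.05,"roll": 0,"jaw": 0},{"dx": 0.04,"dy": -0.018,"dz": 0.008,"roll": 0,"jaw": 0},{"dx": 0.04,"dy": -0.019,"dz": 0,"roll": 0,"jaw": 0},{"dx": 0.04,"dy": -0.019,"dz": 0,"roll": 0,"jaw": 0},{"dx": 0.039,"dy": -0.019,"dz": 0,"roll": 0,"jaw": 0},{"dx": 0,"dy": 0,"dz": 0,"roll": 0,"jaw": 0},{"dx": 0,"dy": 0,"dz": 0,"roll": 0,"jaw": 0},{"dx": 0,"dy": 0,"dz": 0,"roll": 0,"jaw": 0},{"dx": 0,"dy": 0,"dz": 0,"roll": 0,"jaw": 0}]'

```text
t: 23.0
eef_pos: [0.6058, 0.0459, 0.2516]
ee_rot: [-3.141, 0.0, -1.59]
force: [0.3, -0.2, 0.4]
width: 0.0006
gripper_force: 0.0
```

```bash
python3 - <<'E'
from h import *
s=get_state(); cw=calibration("wrist"); im,d=grab_frame("wrist"); print(s["eef_pos"],s["ee_rot"],-np.array(cw["R"]).T@np.array(cw["t"]))
np.savez("w5.npz",im=im,d=d,R=cw["R"],t=cw["t"],K=cw["intrinsics"])
import sq
f="w5.npz"
sq.rect_=sq.rect
print("free top",sq.fit(f,.036,.5565,-.09,-.0,1),"free foot",sq.fit(f,.02,.5565,-.09,0,-1),"groove",sq.fit(f,.02,.533,-.13,0,-1),sq.fit(f,.02,.4875,-.13,0,1),"far",sq.fit(f,.036,.656,-.09,0,-1),"fence far edge",sq.fit(f,.036,.678,-.12,0,-1),sq.fit(f,.036,.678,-.12,0,1))
xs,ys,g=sq.rect(f,.036); j=[np.argmin(abs(ys-y)) for y in(-.085,-.05,-.01)]
for q in j: print(ys[q],[(round(x,4),int(v)) for x,v in zip(xs[::4],g[q,::4]) if .648<x<.665])
cv2.imwrite("pics/r_w5.png",np.clip(cv2.resize(g[:, ::2],None,fx=1.4,fy=2.4),0,255).astype(np.uint8))
E
```

```text
[0.60582019 0.0458875  0.25155955] [-3.14073269e+00  4.19050006e-04 -1.59049898e+00] [ 0.60450978 -0.03307715  0.40857219]
free top (array([0.0052, 0.5562]), 79, np.float64(0.00012)) free foot (array([0.0091, 0.5519]), 66, np.float64(8e-05)) groove (array([0.0181, 0.5323]), 115, np.float64(0.00016)) (array([0.0203, 0.4879]), 128, np.float64(0.00013)) far (array([0.0107, 0.6563]), 90, np.float64(0.00011)) fence far edge (array([-0.0103,  0.6808]), 62, np.float64(0.00125)) (array([0.021 , 0.6796]), 81, np.float64(0.00017))
-0.08499999999999996 [(np.float64(0.649), 242), (np.float64(0.65), 242), (np.float64(0.651), 242), (np.float64(0.652), 242), (np.float64(0.653), 242), (np.float64(0.654), 250), (np.float64(0.655), 214), (np.float64(0.656), 139), (np.float64(0.657), 111), (np.float64(0.658), 116), (np.float64(0.659), 116), (np.float64(0.66), 114), (np.float64(0.661), 112), (np.float64(0.662), 112), (np.float64(0.663), 114), (np.float64(0.664), 116), (np.float64(0.665), 115)]
-0.04999999999999993 [(np.float64(0.649), 243), (np.float64(0.65), 243), (np.float64(0.651), 242), (np.float64(0.652), 242), (np.float64(0.653), 243), (np.float64(0.654), 245), (np.float64(0.655), 233), (np.float64(0.656), 149), (np.float64(0.657), 94), (np.float64(0.658), 114), (np.float64(0.659), 114), (np.float64(0.66), 113), (np.float64(0.661), 111), (np.float64(0.662), 112), (np.float64(0.663), 113), (np.float64(0.664), 114), (np.float64(0.665), 115)]
-0.009999999999999898 [(np.float64(0.649), 243), (np.float64(0.65), 243), (np.float64(0.651), 243), (np.float64(0.652), 243), (np.float64(0.653), 243), (np.float64(0.654), 245), (np.float64(0.655), 242), (np.float64(0.656), 185), (np.float64(0.657), 104), (np.float64(0.658), 98), (np.float64(0.659), 115), (np.float64(0.66), 115), (np.float64(0.661), 114), (np.float64(0.662), 113), (np.float64(0.663), 112), (np.float64(0.664), 115), (np.float64(0.665), 116)]
```

View pics/r_w5.png

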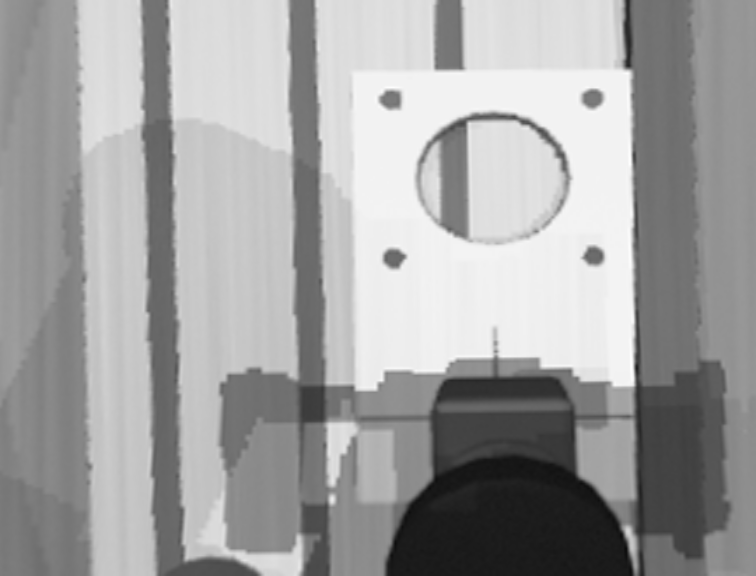

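The rectified view shows the plate edge sloping about 0.010 and the fence 0.021, with a thin dark gap widening towards the column. In the last push the fingers also bore down with about 12 N, so the plate likely jammed. I'll repeat the push with some lift compensation.

Request:
servo_tool --moves '[{"dx": -0.03,"dy": -0.025,"dz": 0,"roll": 0,"jaw": 0},{"dx": -0.03,"dy": -0.025,"dz": 0,"roll": 0,"jaw": 0},{"dx": -0.026,"dy": -0.022,"dz": -0.03,"roll": 0,"jaw": 0},{"dx": 0,"dy": 0,"dz": -0.055,"roll": 0,"jaw": 0},{"dx": 0,"dy": 0,"dz": -0.055,"roll": 0,"jaw": 0},{"dx": 0,"dy": 0,"dz": -0.055,"roll": 0,"jaw": 0},{"dx": 0,"dy": 0,"dz": -0.03,"roll": 0,"jaw": 0},{"dx": 0,"dy": 0,"dz": 0,"roll": 0,"jaw": 0},{"dx": 0,"dy": 0,"dz": 0,"roll": 0,"jaw": 0},{"dx": 0,"dy": 0,"dz": 0,"roll": 0,"jaw": 0}]'

```text
t: 24.3
eef_pos: [0.5215, -0.026, 0.0277]
ee_rot: [-3.138, 0.001, -1.591]
force: [0.2, -0.4, 0.2]
width: 0.0001
gripper_force: 0.0
```

Request:
servo_tool --moves '[{"dx": 0.006,"dy": 0,"dz": 0,"roll": 0,"jaw": 0},{"dx": 0.006,"dy": 0,"dz": 0,"roll": 0,"jaw": 0},{"dx": 0.005,"dy": 0,"dz": 0,"roll": 0,"jaw": 0},{"dx": 0.002,"dy": 0,"dz": 0.0005,"roll": 0,"jaw": 0},{"dx": 0.001,"dy": 0,"dz": 0.0005,"roll": 0,"jaw": 0},{"dx": 0.001,"dy": 0,"dz": 0.0005,"roll": 0,"jaw": 0},{"dx": 0.001,"dy": 0,"dz": 0.0005,"roll": 0,"jaw": 0},{"dx": 0,"dy": 0,"dz": 0,"roll": 0,"jaw": 0},{"dx": 0,"dy": 0,"dz": 0,"roll": 0,"jaw": 0},{"dx": 0,"dy": 0,"dz": 0,"roll": 0,"jaw": 0}]'

```text
t: 25.55
eef_pos: [0.5399, -0.0268, 0.027]
ee_rot: [3.137, -0.001, -1.592]
force: [-5.1, 1.3, -2.4]
width: 0.0005
gripper_force: 2.8
```

Request:
servo_tool --moves '[{"dx": 0.001,"dy": 0,"dz": 0.0003,"roll": 0,"jaw": 0},{"dx": 0.001,"dy": 0,"dz": 0.0003,"roll": 0,"jaw": 0},{"dx": 0.001,"dy": 0,"dz": 0.0003,"roll": 0,"jaw": 0},{"dx": 0.001,"dy": 0,"dz": 0.0003,"roll": 0,"jaw": 0},{"dx": 0,"dy": 0,"dz": 0,"roll": 0,"jaw": 0},{"dx": 0,"dy": 0,"dz": 0,"roll": 0,"jaw": 0},{"dx": 0,"dy": 0,"dz": 0,"roll": 0,"jaw": 0},{"dx": 0,"dy": 0,"dz": 0,"roll": 0,"jaw": 0},{"dx": 0,"dy": 0,"dz": 0,"roll": 0,"jaw": 0},{"dx": 0,"dy": 0,"dz": 0,"roll": 0,"jaw": 0}]'

```text
t: 26.8
eef_pos: [0.5401, -0.0268, 0.027]
ee_rot: [3.131, -0.001, -1.593]
force: [-13.6, 8.0, -1.7]
width: 0.0003
gripper_force: 7.3
```

Request:
servo_tool --moves '[{"dx": 0.0003,"dy": 0.0005,"dz": 0,"roll": 0,"jaw": 0},{"dx": 0.0003,"dy": 0.0005,"dz": 0,"roll": 0,"jaw": 0},{"dx": 0.0003,"dy": 0.0005,"dz": 0,"roll": 0,"jaw": 0},{"dx": 0.0003,"dy": 0.0005,"dz": 0,"roll": 0,"jaw": 0},{"dx": 0,"dy": 0.0005,"dz": 0,"roll": 0,"jaw": 0},{"dx": 0,"dy": 0,"dz": 0,"roll": 0,"jaw": 0},{"dx": 0,"dy": 0,"dz": 0,"roll": 0,"jaw": 0},{"dx": 0,"dy": 0,"dz": 0,"roll": 0,"jaw": 0},{"dx": 0,"dy": 0,"dz": 0,"roll": 0,"jaw": 0},{"dx": 0,"dy": 0,"dz": 0,"roll": 0,"jaw": 0}]'

```text
t: 28.05
eef_pos: [0.5408, -0.0255, 0.0269]
ee_rot: [3.13, -0.002, -1.593]
force: [-13.9, -0.9, -0.1]
width: 0.0003
gripper_force: 7.1
```

Request:
servo_tool --moves '[{"dx": 0.0005,"dy": 0.0004,"dz": 0.0002,"roll": 0,"jaw": 0},{"dx": 0.0005,"dy": 0.0004,"dz": 0.0002,"roll": 0,"jaw": 0},{"dx": 0.0005,"dy": 0,"dz": 0.0002,"roll": 0,"jaw": 0},{"dx": 0.0005,"dy": 0,"dz": 0.0002,"roll": 0,"jaw": 0},{"dx": 0,"dy": 0,"dz": 0,"roll": 0,"jaw": 0},{"dx": 0,"dy": 0,"dz": 0,"roll": 0,"jaw": 0},{"dx": -0.008,"dy": 0,"dz": 0,"roll": 0,"jaw": 0},{"dx": -0.01,"dy": 0,"dz": 0,"roll": 0,"jaw": 0},{"dx": -0.02,"dy": 0,"dz": 0,"roll": 0,"jaw": 0},{"dx": -0.02,"dy": 0,"dz": 0.03,"roll": 0,"jaw": 0}]'

```text
t: 29.3
eef_pos: [0.4902, -0.0233, 0.0591]
ee_rot: [3.14, -0.001, -1.591]
force: [0.1, 0.2, 1.1]
width: 0.0002
gripper_force: 0.0
```

Request:
servo_tool --moves '[{"dx": -0.02,"dy": 0.01,"dz": 0.05,"roll": 0,"jaw": 0},{"dx": -0.01,"dy": 0.04,"dz": 0.035,"roll": 0,"jaw": 0},{"dx": 0,"dy": 0.05,"dz": 0,"roll": 0,"jaw": 0},{"dx": 0,"dy": 0.045,"dz": 0,"roll": 0,"jaw": 0},{"dx": 0,"dy": 0,"dz": 0,"roll": 0,"jaw": 0},{"dx": 0,"dy": 0,"dz": 0,"roll": 0,"jaw": 0},{"dx": 0,"dy": 0,"dz": 0,"roll": 0,"jaw": 0},{"dx": 0,"dy": 0,"dz": 0,"roll": 0,"jaw": 0},{"dx": 0,"dy": 0,"dz": 0,"roll": 0,"jaw": 0},{"dx": 0,"dy": 0,"dz": 0,"roll": 0,"jaw": 0}]'

```text
t: 30.55
eef_pos: [0.4615, 0.1215, 0.1449]
ee_rot: [-3.142, 0.0, -1.592]
force: [-0.2, 0.4, -0.8]
width: 0.0008
gripper_force: 0.0
```

```bash
python3 - <<'E'
from h import *
import sq
s=get_state(); c=calibration("wrist"); im,d=grab_frame("wrist"); print(s["eef_pos"])
np.savez("w6.npz",im=im,R=c["R"],t=c["t"],K=c["intrinsics"]); f="w6.npz"
print("free",sq.fit(f,.036,.5568,-.09,.06,1),"groove",sq.fit(f,.02,.535,-.1,.08,-1),"far",sq.fit(f,.036,.6565,-.09,.0,-1))
# spot: dark ring blobs; tip row: silhouette of taper
g=im.mean(2).astype(np.uint8); u,v=fproj(c,[.607,.0445,.036]); x0,y0=int(u)-22,int(v)-12
cr=cv2.resize(g[y0:y0+25,x0:x0+34],None,fx=6,fy=6,interpolation=cv2.INTER_CUBIC)
cir=cv2.HoughCircles(cr,cv2.HOUGH_GRADIENT,1,40,param1=80,param2=12,minRadius=16,maxRadius=32); print(cir)
for q in (cir[0][:2] if cir is not None else []): 
    sp=fonz(c,(x0+(q[0]+.5)/6-.5,y0+(q[1]+.5)/6-.5),.036); print("spot",sp, "tip pred crop if aligned",(fproj(c,[sp[0],sp[1],.05])-[x0,y0]+.5)*6-.5)
# columns of the dark taper
for cc in range(0,100,8):
    col=np.where(cr[:,cc]<95)[0]; print(cc,(col.min(),col.max()) if len(col) else None,end=" ")
out=cv2.resize(im[y0-30:y0+55,x0-40:x0+75,::-1],None,fx=6.5,fy=6.5,interpolation=cv2.INTER_CUBIC); cv2.imwrite("pics/w6.png",out)
E
```

```text
[0.46154877 0.12152487 0.14493788]
free (array([0.0214, 0.557 ]), 127, np.float64(8e-05)) groove (array([0.0211, 0.5321]), 128, np.float64(0.00014)) far (array([0.0252, 0.6571]), 90, np.float64(0.00014))
[[[129.5  77.5  28. ]
  [112.5 120.5  17.3]
  [ 67.5  83.5  27. ]]]
spot [0.60804959 0.04462662 0.036     ] tip pred crop if aligned [83.76355953 83.82820446]
spot [0.61164044 0.05074892 0.036     ] tip pred crop if aligned [ 66.49017333 128.81899192]
0 (np.int64(33), np.int64(149)) 8 (np.int64(34), np.int64(145)) 16 (np.int64(38), np.int64(141)) 24 (np.int64(40), np.int64(140)) 32 (np.int64(42), np.int64(135)) 40 (np.int64(44), np.int64(129)) 48 (np.int64(49), np.int64(123)) 56 (np.int64(52), np.int64(115)) 64 (np.int64(56), np.int64(111)) 72 (np.int64(60), np.int64(101)) 80 (np.int64(63), np.int64(97)) 88 (np.int64(67), np.int64(87)) 96 (np.int64(78), np.int64(81))
```

Square now: the plate edge slopes 0.0214 and the groove 0.0211. The circle is about 0.9 mm past the tip in y, inside the 2.5 mm margin. On to the knob.

Request:
servo_tool --moves '[{"dx": 0,"dy": 0,"dz": 0.055,"roll": 0,"jaw": 0},{"dx": 0,"dy": 0,"dz": 0.05,"roll": 0,"jaw": 0},{"dx": 0.036,"dy": -0.019,"dz": 0,"roll": 0,"jaw": 0},{"dx": 0.036,"dy": -0.019,"dz": 0,"roll": 0,"jaw": 0},{"dx": 0.036,"dy": -0.019,"dz": 0,"roll": 0,"jaw": 0},{"dx": 0.037,"dy": -0.02,"dz": 0,"roll": 0,"jaw": 0},{"dx": 0,"dy": 0,"dz": 0,"roll": 0,"jaw": 0},{"dx": 0,"dy": 0,"dz": 0,"roll": 0,"jaw": 0},{"dx": 0,"dy": 0,"dz": -0.02,"roll": 0,"jaw": 0},{"dx": 0,"dy": 0,"dz": 0,"roll": 0,"jaw": 0}]'

```text
t: 31.85
eef_pos: [0.6049, 0.0452, 0.2291]
ee_rot: [3.139, -0.0, -1.59]
force: [0.1, -1.4, 0.4]
width: 0.0004
gripper_force: 0.0
```

Request:
servo_tool --moves '[{"dx": 0,"dy": 0,"dz": -0.005,"roll": 0,"jaw": 0},{"dx": 0,"dy": 0,"dz": -0.005,"roll": 0,"jaw": 0},{"dx": 0,"dy": 0,"dz": -0.003,"roll": 0,"jaw": 0},{"dx": 0,"dy": 0,"dz": -0.003,"roll": 0,"jaw": 0},{"dx": 0,"dy": 0,"dz": -0.003,"roll": 0,"jaw": 0},{"dx": 0,"dy": 0,"dz": -0.003,"roll": 0,"jaw": 0},{"dx": 0,"dy": 0,"dz": 0,"roll": 0,"jaw": 0},{"dx": 0,"dy": 0,"dz": 0,"roll": 0,"jaw": 0},{"dx": 0,"dy": 0,"dz": 0,"roll": 0,"jaw": 0},{"dx": 0,"dy": 0,"dz": 0,"roll": 0,"jaw": 0}]'

```text
t: 33.1
eef_pos: [0.6065, 0.0448, 0.2081]
ee_rot: [-3.141, 0.0, -1.591]
force: [-0.4, 1.0, 2.3]
width: 0.0007
gripper_force: 1.3
```

Request:
servo_tool --moves '[{"dx": 0,"dy": 0,"dz": -0.003,"roll": 0,"jaw": 0},{"dx": 0,"dy": 0,"dz": -0.003,"roll": 0,"jaw": 0},{"dx": 0,"dy": 0,"dz": -0.001,"roll": 0,"jaw": 0},{"dx": 0,"dy": 0,"dz": -0.001,"roll": 0,"jaw": 0},{"dx": 0,"dy": 0,"dz": -0.001,"roll": 0,"jaw": 0},{"dx": 0,"dy": 0,"dz": 0,"roll": 0,"jaw": 0},{"dx": 0,"dy": 0,"dz": 0,"roll": 0,"jaw": 0},{"dx": 0,"dy": 0,"dz": 0,"roll": 0,"jaw": 0},{"dx": 0,"dy": 0,"dz": 0,"roll": 0,"jaw": 0},{"dx": 0,"dy": 0,"dz": 0,"roll": 0,"jaw": 0}]'

```text
t: 34.35
eef_pos: [0.6067, 0.0448, 0.2008]
ee_rot: [-3.14, 0.0, -1.591]
force: [-5.8, 0.9, 15.1]
width: 0.0003
gripper_force: 7.2
```

Request:
servo_tool --moves '[{"dx": 0,"dy": 0,"dz": 0.003,"roll": 0,"jaw": 0},{"dx": 0,"dy": 0,"dz": 0.005,"roll": 0,"jaw": 0},{"dx": 0,"dy": 0,"dz": 0.008,"roll": 0,"jaw": 0},{"dx": 0,"dy": 0,"dz": 0.03,"roll": 0,"jaw": 0},{"dx": 0,"dy": 0,"dz": 0.05,"roll": 0,"jaw": 0},{"dx": -0.03,"dy": 0.02,"dz": 0,"roll": 0,"jaw": 0},{"dx": -0.04,"dy": 0.02,"dz": 0,"roll": 0,"jaw": 0},{"dx": -0.04,"dy": 0.02,"dz": -0.05,"roll": 0,"jaw": 0},{"dx": -0.035,"dy": 0.017,"dz": -0.05,"roll": 0,"jaw": 0},{"dx": 0,"dy": 0,"dz": -0.05,"roll": 0,"jaw": 0}]'

```text
t: 35.6
eef_pos: [0.4629, 0.1208, 0.1485]
ee_rot: [-3.14, 0.001, -1.589]
force: [1.3, 0.4, -0.5]
width: 0.0003
gripper_force: 0.0
```

Request:
servo_tool --moves '[{"dx": 0,"dy": 0,"dz": 0,"roll": 0,"jaw": 0},{"dx": 0,"dy": 0,"dz": 0,"roll": 0,"jaw": 0},{"dx": 0,"dy": 0,"dz": 0,"roll": 0,"jaw": 0},{"dx": 0,"dy": 0,"dz": 0,"roll": 0,"jaw": 0},{"dx": 0,"dy": 0,"dz": 0,"roll": 0,"jaw": 0},{"dx": 0,"dy": 0,"dz": 0,"roll": 0,"jaw": 0},{"dx": 0,"dy": 0,"dz": 0,"roll": 0,"jaw": 0},{"dx": 0,"dy": 0,"dz": 0,"roll": 0,"jaw": 0},{"dx": 0,"dy": 0,"dz": 0,"roll": 0,"jaw": 0},{"dx": 0,"dy": 0,"dz": 0,"roll": 0,"jaw": 0}]'

```text
t: 36.85
eef_pos: [0.4647, 0.1202, 0.149]
ee_rot: [3.141, -0.0, -1.591]
force: [-0.2, 0.0, -0.1]
width: 0.0004
gripper_force: 0.0
```

```bash
python3 - <<'E'
from h import *
import sq
s=get_state(); c=calibration("wrist"); im,d=grab_frame("wrist"); print(s["eef_pos"])
np.savez("w7.npz",im=im,R=c["R"],t=c["t"],K=c["intrinsics"]); f="w7.npz"
print("free",sq.fit(f,.036,.5568,-.09,.06,1),"groove",sq.fit(f,.02,.535,-.1,.08,-1),"far",sq.fit(f,.036,.6565,-.09,.0,-1))
u,v=fproj(c,[.607,.0442,.04]).astype(int); x0,y0=max(u-60,0),v-45
cv2.imwrite("pics/w7.png",cv2.resize(im[y0:y0+95,x0:x0+125,::-1],None,fx=6,fy=6,interpolation=cv2.INTER_CUBIC))
E
```

```text
[0.46465564 0.12016499 0.14899158]
free (array([0.0219, 0.557 ]), 127, np.float64(8e-05)) groove (array([0.0202, 0.5321]), 141, np.float64(0.00016)) far (array([0.0258, 0.6572]), 90, np.float64(0.00014))
```

View pics/w7.png

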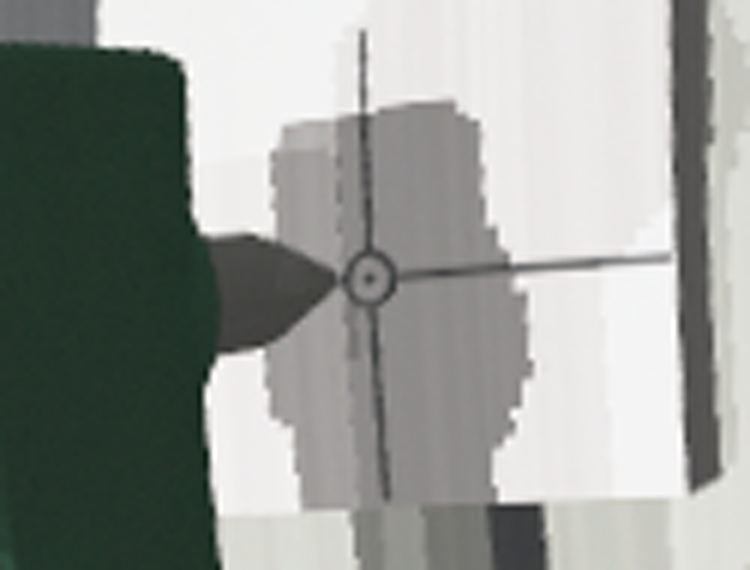

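The last view shows the punch back up, its tip near (330,280) and the circle at (369,279). The plate is unmoved and flush with the fence, and the robot is clear. I'll hand the job in.

```bash
python3 -c "
from station import *
print(job_done())"
```

```text
the job is handed in; nothing more can be done
None
```

The job is handed in: the plate lies flush along the fence, the punch tip was pressed down at the scribed circle (centre about 0.9 mm off the tip axis, within the 2.5 mm margin) with about 15 N on the knob and sprang back up, all by about 37 s of the 58 s limit.

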